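# Clip the red chocolate bar into its display tray

## Robot

A 6-joint arm with a two-finger parallel gripper is mounted at the origin on a cart in front of the work surface, level with it; the furniture and walls round the work are solid. World frame = base frame: x ahead of the robot, y to its left, z up, the work surface at z = 0. Lengths are in mm, angles in rad, forces in N, time in s.
With the tool pointing down it reaches from about 350 to 875 mm from the base axis. Payload 4.2 kg.
Tool frame: the origin (TCP) lies midway between the tips of the shut fingers; the grasp point (between the pads) lies 19 mm behind it; z points along the fingers, y is the line along which they close (so a half turn about z gives the same grasp; the last joint's range is limited). The gripper opens to 85 mm and grips with 20 to 120 N. Pads are 22 mm wide; open, the fingers measure 114 mm over their backs; the gripper's body (76 mm by 85 mm) begins 54 mm behind the grasp point. The pads swing forward as they close: fully open they stand 13 mm farther back than shut.
Start: joints at [-0.969, 0.385, 0.008, 0, -1.194, -0.259], TCP at [210.093, -588.609, 231.312] pointing down, gripper open.
Joint ranges: [-3.14, 3.14], [-1.21, 2.06], [-1.07, 1.41], [-3.16, 2.05], [-2.99, -0.16], [-3.1, 3.1]. Speed limits (rad/s): [2.79, 2.79, 3.14, 3.14, 3.14, 3.14].

## Interface

Orientations are given as a unit quaternion [x, y, z, w].
In Python, from bench import * gives the robot as it stands.
- The arm moves only by the tool drive_tool, never from a script. Its argument "plan" is a list that holds one entry, the list of rows, each a list of 5 numbers: the closure, from -1 (fully open) to 1 (shut), then the shift along the world's x, y, z in mm, then the turn about the world's z in degrees. A call has 1 to 20 rows; each row shifts and turns the commanded pose from where the row before left it; what a row does not reach is not made up. A row lasts 1/12 s, in which the tool goes at most 41.7 mm and 7.16 degrees, less where a joint would pass 70% of its speed; a pose out of reach is approached as far as the arm can. A call is refused whole if a number of a shift passes 41.7 or a number of a turn 7.16, either way. A call with a gripper value outside its range is refused whole. The fingers move at their own pace and stop on an object; the grip force is fixed at half the most. Time passes only in rows, so rows that do not move let the fingers close. It gives the time, the measured TCP pose, the force, the opening and the grip force at its end, in the units of the state.
- read_state(): the state, without advancing time (a new reading comes with each control period).
- get_image(name): name is "scene" or "top"; returns (picture, depth): 480x640x3 uint8, red, green, blue; 480x640 float32, mm along the optical axis (not along the pixel's ray), 0 where there is no reading.
- camera_model(name): a dict with "fx", "fy", "cx", "cy" (pixels), "R" (3x3) and "t" (3): a world point X has camera coordinates R X + t. Camera axes: x right, y down, z forward; pixel columns grow to the right and rows downward; lengths in mm; the calibration is good to about 2 mm. A picture is of the moment at which its call begins. camera_model takes no time and is no camera call.
- job_done(): hands the job in; it is judged then, once.
The state is a dict: "clock": time; "joints": joint angles; "joint_vel": joint speeds; "joint_efforts": joint torques, N m; "position": TCP position; "ee_rot": TCP orientation; "contact_force": force on the tool from outside, world axes, zero at the start; "wrist_torque": the same for the moment, N m; "gripper_width": finger opening in mm; "grasp_force": force on a finger pad.
Only numpy, scipy, OpenCV 4.12 (cv2) and the standard library are available. Lean on these libraries where they do the work, as an engineer would, in place of code of your own. Each camera call takes 0.05 s, during which the arm holds its last target. There are 200 camera calls.

## Task

Put the red-wrapped chocolate bar into the walnut display tray, face up: hook one end of it under the yellow brass lip, then swing the other end down behind the low stop until the bar lies flat on the tray's floor. Leave the dark bar and the cream bar where they lie, and let go of the red bar.

Things in the scene. Friction and masses are not known exactly. Their poses are not given: they have to be found in the camera images.
- red_bar: Red-wrapped chocolate bar, face up on the counter: rigid slab 55 (x) x 117 (y) x 9 (z) mm, about 90 g; its outer 6 mm at both ends are pale wrapper, 48 mm wide. Origin at the centre of its underside, y along its length, z out of its face. Either end may go under the lip. Grip it from above across the 55 mm, at mid-length.
- display_tray: Fixed walnut tray 157x96x41 mm, origin under its centre, x its length. Floor z=14 mm; pocket x=-68.5..68.5, y=-38..38, walled at both ends. Brass lip roofs the pocket's -x (near) end up to x=-38.5, underside z=36, top 41. Stop and corner cheeks at +x (from x=44) are z=30 high. The opening (107) is shorter than the bar: it goes in tilted. Sides open to the counter at |x|<38 but for a spine 36 wide.
- dark_bar: A bystander: chocolate bar in a black wrapper, same size and origin as the red one. To be left alone.
- cream_bar: A bystander: chocolate bar in a cream wrapper, same size and origin as the red one. To be left alone.
Not all that is in view belongs to the job. What is shaped like the red_bar but blue or green is not meant.

How it is judged (in metres and radians):
At the end, for the whole second after the job is handed in: The red bar lies still, face up and flat (within 10 degrees) on the tray's floor (underside within 4 mm of it), lengthwise in the pocket (within 12 degrees), its middle within 13 mm lengthwise and 15 mm sideways of the tray's middle, so that one end is under the lip and the other behind the stop (x of red_bar in the frame of display_tray between -0.013 and 0.013 m and y of red_bar in the frame of display_tray between -0.015 and 0.015 m and z of red_bar in the frame of display_tray between 0.01 and 0.018 m and angle between red_bar's own z axis and vertical below 0.17 rad and angle between the y axis of red_bar and the x axis of display_tray, either way round below 0.22 rad and linear speed of red_bar below 0.02 m/s); the robot touches nothing.
It fails at once if the dark bar is moved by more than 20 mm (distance of dark_bar from where it was at the start of the episode above 0.02 m).
It fails at once if the cream bar is moved by more than 20 mm (distance of cream_bar from where it was at the start of the episode above 0.02 m).
It also fails if it takes over 40 s, if anything falls off the work surface, if the arm or the gripper's body presses on something with over 40 N, if the wrist force passes 120 N, or if a joint passes its speed limit or range.

## Working session

There is one attempt and no reset: what is moved stays moved. The work goes in short steps, Python scripts to look and compute and a tool call to move; the robot and the scene stay as the last step left them, time stands still between calls to the robot, and variables do not carry over. Pictures are saved under pics/ and viewed, at most 10 in all, crops included, and the job is handed in when it is done.

Besides the shell and the picture viewer there is one more tool, called after "Emit:" in YAML: its name, and indented under it one key for each argument. drive_tool: Moves the arm, as the interface text tells. Its arguments: {"type":"object","properties":{"plan":{"type":"array"}},"required":["plan"]}

```bash
mkdir -p pics
cat > h.py <<'E'
from bench import *
import numpy as np, cv2
def ray(name,u,v,z):
    m=camera_model(name);R=np.array(m["R"]);t=np.array(m["t"])
    d=R.T@np.array([(u-m["cx"])/m["fx"],(v-m["cy"])/m["fy"],1]);o=-R.T@t
    return o+d*(z-o[2])/d[2]
def pts(name,depth,mask):
    m=camera_model(name);R=np.array(m["R"]);t=np.array(m["t"])
    v,u=np.nonzero(mask&(depth>0));d=depth[v,u]
    return (np.c_[(u-m["cx"])/m["fx"]*d,(v-m["cy"])/m["fy"]*d,d]-t)@R
E
python3 - <<'E'
from h import *
for n in("scene","top"):
    im,d=get_image(n);np.savez(f"{n}0.npz",im=im,d=d);cv2.imwrite(f"pics/{n}0.png",im[:,:,::-1]);m=camera_model(n);print(n,m["fx"],-np.array(m["R"]).T@m["t"])
s=read_state();print(s["clock"],s["position"],s["ee_rot"],s["gripper_width"])
E
```

```text
scene 532.8164322231345 [-379.70635036 1065.22188835  908.03220989]
top 571.6494778367897 [ 216.49648395  171.45175598 1743.81641628]
0.1 [ 209.88221913 -588.14585862  230.30525519] [-1.70468054e-01  9.85362683e-01  9.81386731e-04 -2.47933637e-04] 85.47463697838636
```

View pics/scene0.png

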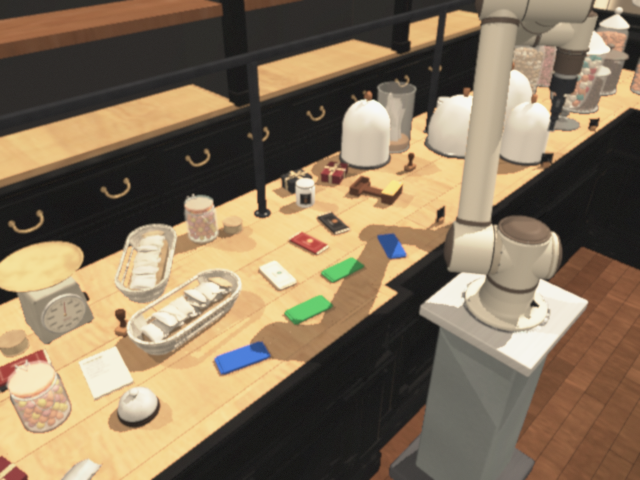

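View pics/top0.png

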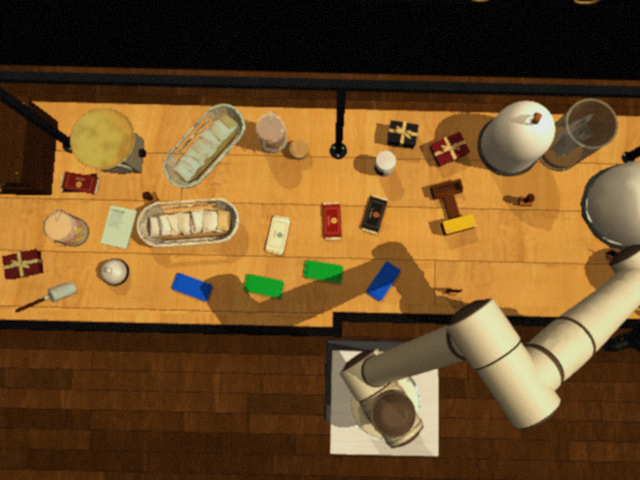

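The scene shows these candidates:
- Red bar between the cream and dark bars: top (331,221), scene (308,243).
- Another red flat object: top (80,183), scene (22,368).
- Red gift boxes: top (449,149) and (22,264).
- Blue and green decoys: top (191,287), (382,281), (264,286) and (322,271).
- Tray with yellow lip: top (452,207), scene (376,189).

I choose (331,221) and will check it in a close crop.

Run:
```python
from h import *
T=np.load("top0.npz");S=np.load("scene0.npz")
c=lambda im,x,y,w,h,W,H:cv2.resize(im[y:y+h,x:x+w,::-1],(W,H),interpolation=cv2.INTER_CUBIC)
a=np.vstack([np.hstack([c(T["im"],300,190,100,75,400,300),c(T["im"],420,170,80,60,400,300)]),
 np.hstack([c(S["im"],280,200,80,60,400,300),c(S["im"],340,165,80,60,400,300)])])
cv2.imwrite("pics/crop1.png",a)
for n,D in(("top",T),("scene",S)):
    hsv=cv2.cvtColor(D["im"],cv2.COLOR_RGB2HSV);H,Sa,V=cv2.split(hsv)
    for nm,m in(("red",((H<6)|(H>172))&(Sa>150)&(V>60)),("yel",(H>20)&(H<32)&(Sa>170)&(V>120)),("blk",V<50)):
        k,l,st,ce=cv2.connectedComponentsWithStats(m.astype(np.uint8))
        for i in range(1,k):
            if 60<st[i,4]<2500:
                P=pts(n,D["d"],l==i)
                if len(P)<5: continue
                q=np.median(P,0)
                if 200<q[0]<900 and abs(q[1])<500: 
                    ct=np.c_[np.nonzero(l==i)][:,::-1].astype(np.float32);r=cv2.minAreaRect(ct)
                    print(n,nm,st[i,4],ce[i].round(1),q.round(1),np.percentile(P[:,2],[5,95]).round(),"corners",[ray(n,*p,q[2])[:2].round(0).tolist() for p in cv2.boxPoints(r)])
```

```text
top red 88 [455.1 137.9] [ 808.7 -207.9   32.9] [26. 39.] corners [[814.0, -186.0], [829.0, -222.0], [807.0, -230.0], [792.0, -194.0]]
top red 96 [437.1 145.2] [ 785.7 -151.    32.7] [25. 40.] corners [[787.0, -129.0], [806.0, -169.0], [782.0, -179.0], [763.0, -140.0]]
top red 90 [461.6 150.6] [ 769.2 -227.8   33.2] [27. 40.] corners [[773.0, -203.0], [792.0, -238.0], [767.0, -250.0], [748.0, -215.0]]
top red 126 [444.  157.8] [ 745.  -173.    33.5] [27. 39.] corners [[749.0, -147.0], [768.0, -187.0], [742.0, -198.0], [723.0, -159.0]]
top red 443 [331.2 220.5] [543.3 172.2   8.8] [ 2. 15.] corners [[592.0, 199.0], [596.0, 150.0], [498.0, 142.0], [494.0, 192.0]]
top yel 355 [459.3 223.1] [ 539.2 -217.2   40.5] [33. 47.] corners [[545.0, -166.0], [572.0, -256.0], [532.0, -266.0], [506.0, -176.0]]
top blk 132 [393.4 139.3] [795.7 -15.8  43.2] [18. 51.] corners [[817.0, 2.0], [818.0, -32.0], [779.0, -32.0], [778.0, 2.0]]
top blk 93 [409.1 142.4] [787.7 -63.2  42.8] [16. 51.] corners [[805.0, -41.0], [806.0, -79.0], [774.0, -79.0], [773.0, -42.0]]
top blk 94 [485.7 160.4] [ 745.1 -306.1    8.8] [ 3. 16.] corners [[783.0, -274.0], [795.0, -290.0], [718.0, -343.0], [706.0, -326.0]]
top blk 436 [611.6 242.7] [ 402.8 -475.5  518.1] [  4. 558.] corners [[473.0, -333.0], [526.0, -387.0], [406.0, -501.0], [353.0, -446.0]]
top blk 128 [376.8 204.9] [595.8  30.8   9.5] [ 2. 15.] corners [[582.0, 60.0], [621.0, 49.0], [608.0, 5.0], [570.0, 16.0]]
top blk 100 [371.7 220.7] [546.2  46.    8.9] [ 2. 17.] corners [[541.0, 70.0], [568.0, 60.0], [554.0, 24.0], [527.0, 34.0]]
top blk 395 [529.8 321.1] [ 250.6 -436.1    1.4] [-7.  8.] corners [[234.0, -366.0], [265.0, -368.0], [262.0, -517.0], [230.0, -515.0]]
scene red 211 [308. 243.] [530.  175.9   6.6] [ 4. 11.] corners [[581.0, 204.0], [611.0, 156.0], [500.0, 146.0], [475.0, 193.0]]
```

View pics/crop1.png

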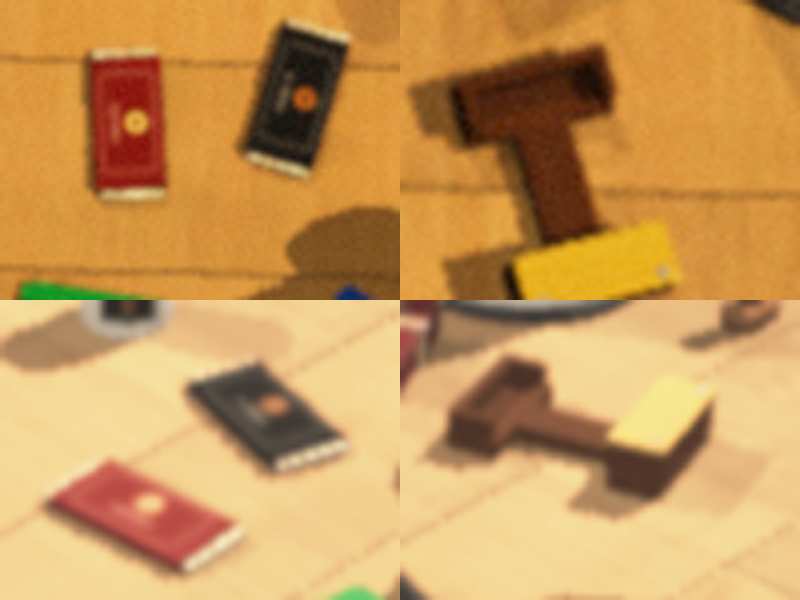

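The crop confirms the choice. The red bar with gold seal and pale ends is at top (331,221), beside the dark bar at top (374,214). The tray runs from its brass lip (near end) at about top (459,224) to the stop at about top (447,189).

Next I refine with two views.

```bash
cat > meas.py <<'E'
from h import *
from scipy.optimize import least_squares
def tri(a,b):
    A=[];B=[]
    for n,(u,v) in(("top",a),("scene",b)):
        m=camera_model(n);P=np.c_[np.array(m["R"]),m["t"]]
        x,y=(u-m["cx"])/m["fx"],(v-m["cy"])/m["fy"]
        for r in(P[0]-x*P[2],P[1]-y*P[2]): A.append(r[:3]);B.append(-r[3])
    return np.linalg.lstsq(np.array(A),np.array(B),rcond=None)[0]
def comp(im,f,c):
    H,S,V=[q.astype(int) for q in cv2.split(cv2.cvtColor(im,cv2.COLOR_RGB2HSV))]
    k,l,st,ce=cv2.connectedComponentsWithStats(f(H,S,V).astype(np.uint8),connectivity=4)
    i=1+np.argmin(np.hypot(*(ce[1:]-c).T)+1e3*(st[1:,4]<40));return l==i,ce[i]
def show(n,m,z):
    v,u=np.nonzero(m);W=np.array([ray(n,a,b,z)[:2] for a,b in zip(u,v)])
    w,E=np.linalg.eigh(np.cov(W.T));c=W.mean(0);d=E[:,1]
    r=cv2.minAreaRect(W.astype(np.float32))
    print(n,m.sum(),"c",c.round(1),"major",np.degrees(np.arctan2(d[1],d[0])).round(1),"ext",np.sqrt(12*w).round(1),"rect",np.round(r[0],1),np.round(r[1],1),round(r[2],1))
E
python3 - <<'E'
from meas import *
T=np.load("top0.npz")["im"];S=np.load("scene0.npz")["im"]
red=lambda H,S,V:((H<7)|(H>170))&(S>110)&(V>60)
for nm,f,a,b,z in(("red",red,(331,221),(308,243),9),
  ("lip",lambda H,S,V:(H>20)&(H<34)&(S>165)&(V>110),(459,224),(391,191),41)):
    fs=f if nm=="red" else (lambda H,S,V:(H>22)&(H<34)&(S>105)&(V>235))
    m1,c1=comp(T,f,a);m2,c2=comp(S,fs,b)
    print(nm,c1.round(1),c2.round(1),"tri",tri(c1,c2).round(1));show("top",m1,z);show("scene",m2,z)
H=cv2.cvtColor(T,cv2.COLOR_RGB2HSV);print(H[190,448],H[205,452],H[205,480],H[223,458]);H=cv2.cvtColor(S,cv2.COLOR_RGB2HSV);print(H[190,391],H[196,405],H[170,391])
m,c=comp(T,lambda H,S,V:(V<125)&(S>130)&(H<14),(449,195));print(c);show("top",m,30)
E
```

```text
red [331.2 220.4] [307.4 242.5] tri [545.7 171.3   2.7]
top 478 c [544.6 171.4] major -176.6 ext [ 52.9 104. ] rect [544.6 170.7] [98.3 51.5] 4.0
scene 334 c [539.5 177.4] major -176.5 ext [ 55.2 102.6] rect [540.6 176.4] [98.6 54.2] 3.4
lip [459.3 223.1] [391.5 187.2] tri [ 540.4 -218.    35.8]
top 356 c [ 539.3 -216.9] major 103.0 ext [37.3 89.8] rect [ 538.7 -215.8] [40.7 92.9] 16.4
scene 121 c [ 535.1 -210.4] major 103.9 ext [34.9 80.4] rect [ 535.5 -214.8] [37.1 91.7] 17.4
[ 12 226  87] [ 10 202  92] [ 17 183 219] [ 22 219 231]
[ 25 108 247] [ 17 112 232] [ 17 113 233]
[447.6610687  195.17709924]
top 655 c [ 627.8 -184.3] major -166.9 ext [ 78.4 106.2] rect [ 614.9 -186.8] [111.7 101.5] 15.2
```

Run:
```python
from meas import *
T=np.load("top0.npz")["im"];S=np.load("scene0.npz")["im"]
m,c=comp(T,lambda H,S,V:(V<125)&(S>130)&(H<14),(449,195))
for v in range(180,220,2):
    u=np.nonzero(m[v])[0]; 
    if len(u): print(v,u.min(),u.max(),end=" | ")
rows=np.arange(203,215);L=[];
for v in rows:
    u=np.nonzero(m[v])[0];u=u[(u>435)&(u<475)];L.append((ray("top",u.min()-.5,v,24)+ray("top",u.max()+.5,v,24))[:2]/2)
L=np.array(L);p=np.polyfit(L[:,0],L[:,1],1);print("\nspine yaw",np.degrees(np.arctan(p[0])),L[[0,-1]].round(1))
fb=m.copy();fb[200:]=0;show("top",fb,28)
a=cv2.resize(T[170:240,420:490,::-1],(560,560),interpolation=cv2.INTER_CUBIC);b=cv2.resize((m[170:240,420:490]*255).astype(np.uint8),(240,240));a[:240,320:]=cv2.cvtColor(b,cv2.COLOR_GRAY2BGR);cv2.imwrite("pics/tray.png",a)
```

```text
180 456 460 | 182 446 460 | 184 438 461 | 186 431 461 | 188 431 462 | 190 431 461 | 192 432 460 | 194 430 453 | 196 433 453 | 198 433 453 | 200 443 454 | 202 444 455 | 204 445 455 | 206 445 456 | 208 446 456 | 210 447 457 | 212 447 458 | 214 448 458 | 216 448 455 | 
spine yaw 16.764972616767842 [[ 604.7 -192.7]
 [ 570.5 -201.7]]
top 462 c [ 645.1 -180.4] major 107.1 ext [49.8 91. ] rect [ 642.5 -179.8] [ 58.4 101.2] 8.7
```

View pics/tray.png

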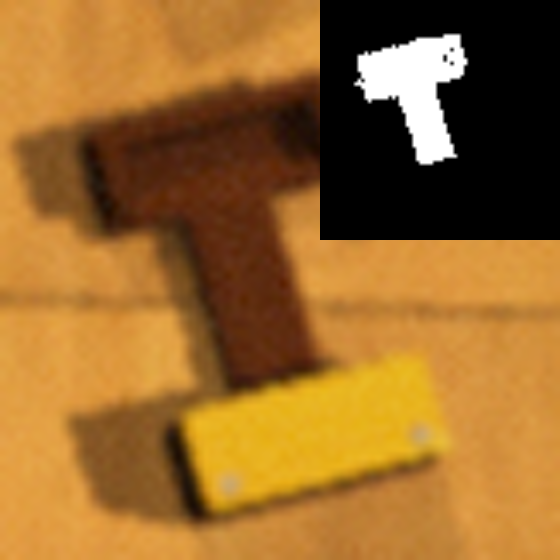

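Emit:
drive_tool:
  plan:
    - [[-1,30,41,0,-5],[-1,30,41,0,-5],[-1,30,41,0,-5],[-1,30,41,0,0],[-1,30,41,0,0],[-1,30,41,0,0],[-1,20,41,0,0],[-1,20,41,0,0],[-1,20,41,0,0],[-1,20,41,0,0],[-1,20,41,0,0],[-1,15,41,0,0],[-1,10,41,0,0],[-1,10,41,0,0],[-1,10,41,0,0],[-1,8,41,0,0],[-1,2,41,0,0],[-1,0,41,0,0],[-1,0,20,0,0],[-1,0,0,0,0]]

```text
clock: 1.77
position: [502.9, 107.5, 230.8]
ee_rot: [-0.043, 0.999, 0.0, -0.0]
contact_force: [-0.0, -0.2, -0.8]
gripper_width: 85.6
grasp_force: 0.0
```

The tray picture shows the brass lip near (8x crop, corners about (185,415), (425,360), (445,455) and (205,515)), the spine, and the stop block at about (90–320, 75–230). The tray centre is about (595.5,-199) with yaw 16.5°. Next I go to the bar.

Emit:
drive_tool:
  plan:
    - [[-1,21,32,-20,-1],[-1,20.5,32,-30,0],[-1,0,0,-40,0],[-1,0,0,-40,0],[-1,0,0,-40,0],[-1,0,0,-25,0],[-1,0,0,-15,0],[-1,0,0,-8,0],[-1,0,0,0,0],[-1,0,0,0,0]]

```text
clock: 2.6
position: [541.3, 162.0, 18.6]
ee_rot: [-0.032, 0.999, -0.0, 0.0]
contact_force: [0.6, 0.4, 0.2]
gripper_width: 85.4
grasp_force: 0.0
```

Run:
```python
from h import *
s=read_state();print(s["position"],s["contact_force"],s["clock"])
im,d=get_image("scene");t,_=get_image("top")
c=lambda im,x,y,w,h:cv2.resize(im[y:y+h,x:x+w,::-1],(400,400),interpolation=cv2.INTER_CUBIC)
cv2.imwrite("pics/g1.png",np.hstack([c(im,260,190,100,100),c(t,285,170,100,100)]))
```

```text
[541.32488261 162.04551149  18.56157   ] [0.56114597 0.42853705 0.23774172] 2.6
```

View pics/g1.png

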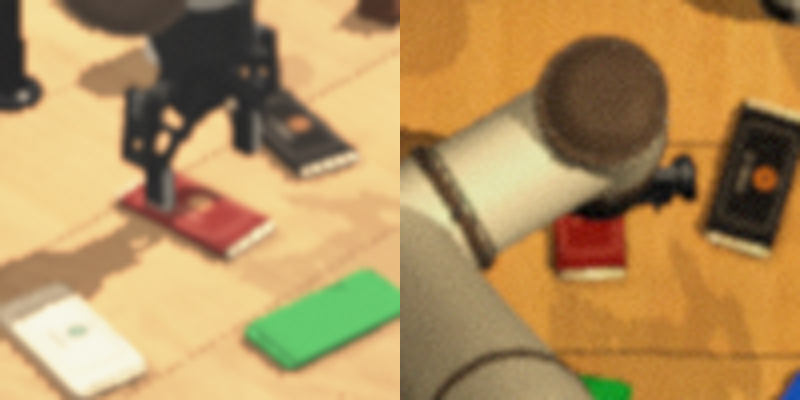

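The crop shows the fingers straddling the bar at mid-length but about 9 mm too far toward -y; the left finger hangs over the bar's left edge at crop (160,195). This matches the shortfall in the measured position, so I correct it and then descend.

Emit:
drive_tool:
  plan:
    - [[-1,3.5,9.5,0,0],[-1,0,0,0,0],[-1,0,0,-6,0],[-1,0,0,-5,0],[-1,0,0,-4,0],[-1,0,0,-3,0],[-1,0,0,0,0],[-1,0,0,0,0]]

```text
clock: 3.37
position: [544.2, 171.6, -0.3]
ee_rot: [-0.032, 0.999, -0.0, -0.0]
contact_force: [-0.4, -0.1, -0.2]
gripper_width: 85.1
grasp_force: 0.0
```

Emit:
drive_tool:
  plan:
    - [[-1,0,0,-1.5,0],[-0.3,0,0,0,0],[-0.3,0,0,0,0],[0,0,0,0,0],[1,0,0,0,0],[1,0,0,0,0],[1,0,0,0,0],[1,0,0,0,0],[1,0,0,0,0],[1,0,0,0,0]]

```text
clock: 4.2
position: [544.8, 172.0, -0.6]
ee_rot: [-0.032, 0.999, 0.0, 0.001]
contact_force: [-0.9, -0.3, 5.5]
gripper_width: 52.9
grasp_force: 63.4
```

Emit:
drive_tool:
  plan:
    - [[1,0,0,10,0],[1,0,0,30,0],[1,0,0,40,0],[1,0,0,40,0],[1,0,0,20,0],[1,0,0,0,0],[1,0,0,0,0]]

```text
clock: 4.78
position: [544.4, 172.0, 140.0]
ee_rot: [-0.032, 1.0, 0.001, 0.001]
contact_force: [-1.7, -0.1, -1.7]
gripper_width: 52.7
grasp_force: 63.4
```

Run:
```python
from h import *
im,d=get_image("scene");t,_=get_image("top")
c=lambda im,x,y,w,h:cv2.resize(im[y:y+h,x:x+w,::-1],(400,400),interpolation=cv2.INTER_CUBIC)
cv2.imwrite("pics/g2.png",np.hstack([c(im,260,150,100,100),c(t,285,170,100,100)]))
```

```text
(no output)
```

View pics/g2.png

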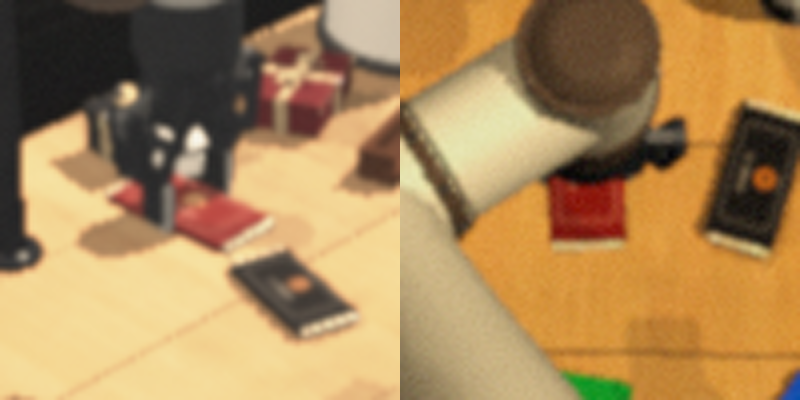

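The bar is held level at mid-length and the dark bar is undisturbed. Next I carry it over the tray, 28 mm toward the stop.

Emit:
drive_tool:
  plan:
    - [[1,5,-25,0,1.6],[1,6,-30,0,1.6],[1,6,-30,0,1.6],[1,6,-30,0,1.6],[1,6,-30,0,1.6],[1,6,-30,0,1.6],[1,6,-30,0,1.6],[1,6,-30,0,1.6],[1,6,-30,0,0],[1,6,-30,0,0],[1,6,-30,0,0],[1,6,-25,0,0],[1,7,-13,0,0],[1,0,0,-30,0],[1,0,0,-20,0],[1,0,0,0,0],[1,0,0,0,0]]

```text
clock: 6.3
position: [620.6, -191.3, 85.7]
ee_rot: [-0.143, 0.99, 0.001, -0.003]
contact_force: [1.3, 0.3, -0.4]
gripper_width: 53.3
grasp_force: 63.4
```

Run:
```python
from h import *
s=read_state();print(s["position"],s["ee_rot"],s["clock"])
im,d=get_image("scene");t,_=get_image("top")
c=lambda im,x,y,w,h:cv2.resize(im[y:y+h,x:x+w,::-1],(400,400),interpolation=cv2.INTER_CUBIC)
cv2.imwrite("pics/g3.png",np.hstack([c(im,330,130,80,80),c(t,410,160,80,80)]))
```

```text
[ 620.59634509 -191.28154057   85.69828062] [-1.42922244e-01  9.89728253e-01  6.05125249e-04 -3.29415082e-03] 6.3
```

View pics/g3.png

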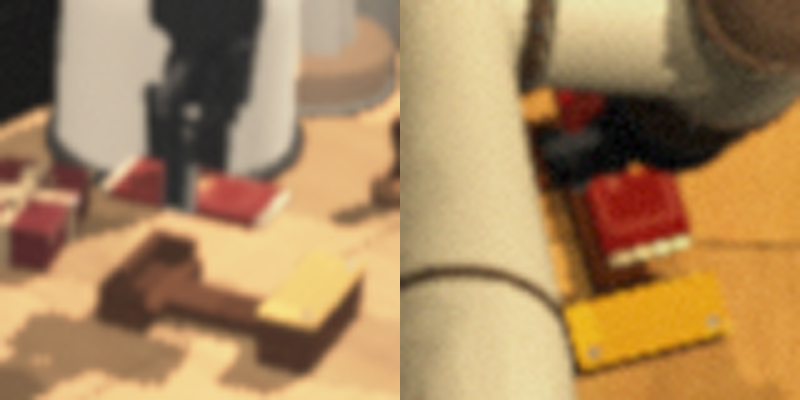

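The held bar lines up with the lip and spine (near end at crop (650,248), lip edge at (645,297), allowing for parallax). Next I lower onto the stop.

Emit:
drive_tool:
  plan:
    - [[1,2,0.5,-20,0],[1,0,0,-20,0],[1,0,0,-10,0],[1,0,0,0,0],[1,0,0,0,0]]

```text
clock: 6.82
position: [624.9, -190.7, 39.4]
ee_rot: [-0.143, 0.99, -0.0, 0.0]
contact_force: [0.2, -0.0, -1.6]
gripper_width: 52.9
grasp_force: 63.4
```

Emit:
drive_tool:
  plan:
    - [[1,0,0,-2,0],[1,0,0,-2,0],[1,0,0,-2,0],[1,0,0,0,0]]

```text
clock: 7.15
position: [624.4, -190.7, 32.9]
ee_rot: [-0.143, 0.99, 0.0, 0.0]
contact_force: [-0.5, 0.7, -1.1]
gripper_width: 52.7
grasp_force: 63.4
```

Emit:
drive_tool:
  plan:
    - [[1,-3,-1,-1,0],[1,0,0,-2,0],[1,0,0,-2,0],[1,0,0,0,0]]

```text
clock: 7.48
position: [621.0, -191.9, 28.3]
ee_rot: [-0.143, 0.99, -0.0, -0.0]
contact_force: [-2.8, 1.5, 4.7]
gripper_width: 53.1
grasp_force: 64.0
```

Emit:
drive_tool:
  plan:
    - [[1,0,0,-2,0],[1,0,0,-1,0],[1,0,0,0,0]]

```text
clock: 7.73
position: [621.0, -192.1, 26.9]
ee_rot: [-0.143, 0.99, -0.0, -0.0]
contact_force: [-5.7, 1.9, 10.9]
gripper_width: 52.9
grasp_force: 64.7
```

Emit:
drive_tool:
  plan:
    - [[1,0,0,-1.5,0],[1,0,0,-1.5,0],[1,0,0,0,0]]

```text
clock: 7.98
position: [620.6, -192.3, 23.9]
ee_rot: [-0.143, 0.99, -0.0, -0.001]
contact_force: [-6.3, 0.3, 11.6]
gripper_width: 53.0
grasp_force: 66.0
```

Emit:
drive_tool:
  plan:
    - [[1,0,0,-1.5,0],[1,0,0,-1.5,0],[1,0,0,0,0]]

```text
clock: 8.23
position: [620.2, -192.4, 21.7]
ee_rot: [-0.143, 0.99, -0.0, -0.001]
contact_force: [-8.5, 0.3, 14.5]
gripper_width: 52.7
grasp_force: 67.1
```

Run:
```python
from h import *
im,d=get_image("scene");t,_=get_image("top")
c=lambda im,x,y,w,h:cv2.resize(im[y:y+h,x:x+w,::-1],(400,400),interpolation=cv2.INTER_CUBIC)
cv2.imwrite("pics/g4.png",np.hstack([c(im,340,150,70,70),c(t,420,170,70,70)]))
```

```text
(no output)
```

View pics/g4.png

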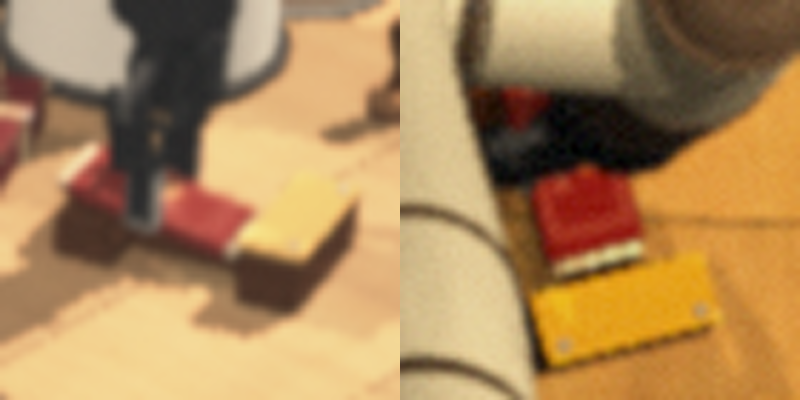

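The picture shows the bar tilted: the far end is up on the stop, at scene crop (80,165), and the near end is down just short of the lip at (235,240). Next I lift slightly and slide it under the lip.

Emit:
drive_tool:
  plan:
    - [[1,0,0,4,0],[1,0,0,1,0],[1,-3,-1.2,0,0],[1,-3,-1.2,0,0],[1,-3,-1.2,0,0],[1,-3,-1.2,0,0],[1,0,0,0,0]]

```text
clock: 8.92
position: [608.1, -196.7, 23.0]
ee_rot: [-0.143, 0.99, 0.0, -0.001]
contact_force: [0.3, 0.5, -1.0]
gripper_width: 52.9
grasp_force: 65.5
```

Emit:
drive_tool:
  plan:
    - [[1,-3,-1.2,0,0],[1,-3,-1.2,0,0],[1,-3,-1.2,0,0],[1,-3,-1,0,0],[1,0,0,0,0]]

```text
clock: 9.33
position: [596.5, -201.3, 23.6]
ee_rot: [-0.143, 0.99, 0.0, -0.0]
contact_force: [-0.7, 0.4, -0.9]
gripper_width: 52.7
grasp_force: 65.5
```

Emit:
drive_tool:
  plan:
    - [[1,-2,-0.5,0,0],[1,0,0,-2,0],[1,0,0,-2,0],[1,0,0,-2,0],[1,0,0,0,0]]

```text
clock: 9.75
position: [595.7, -201.6, 17.8]
ee_rot: [-0.143, 0.99, -0.0, -0.0]
contact_force: [-0.4, 1.6, 2.4]
gripper_width: 52.8
grasp_force: 65.9
```

Emit:
drive_tool:
  plan:
    - [[1,0,0,-1.5,0],[1,0,0,-1.5,0],[1,0,0,-1,0],[1,0,0,0,0]]

```text
clock: 10.08
position: [596.1, -201.5, 15.5]
ee_rot: [-0.143, 0.99, -0.0, 0.0]
contact_force: [-1.7, 2.9, 9.9]
gripper_width: 53.0
grasp_force: 66.7
```

Rotating flat; finish the descent (flat at TCP z of about 13.5).

Emit:
drive_tool:
  plan:
    - [[1,0,0,-1,0],[1,0,0,-1,0],[1,0,0,-1,0],[1,0,0,0,0]]

```text
clock: 10.42
position: [597.1, -201.3, 13.0]
ee_rot: [-0.144, 0.99, -0.001, 0.002]
contact_force: [-0.2, 3.8, 10.3]
gripper_width: 52.9
grasp_force: 67.5
```

Run:
```python
from h import *
im,d=get_image("scene");t,_=get_image("top")
c=lambda im,x,y,w,h:cv2.resize(im[y:y+h,x:x+w,::-1],(400,400),interpolation=cv2.INTER_CUBIC)
cv2.imwrite("pics/g5.png",np.hstack([c(im,340,150,70,70),c(t,420,170,70,70)]))
```

```text
(no output)
```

View pics/g5.png

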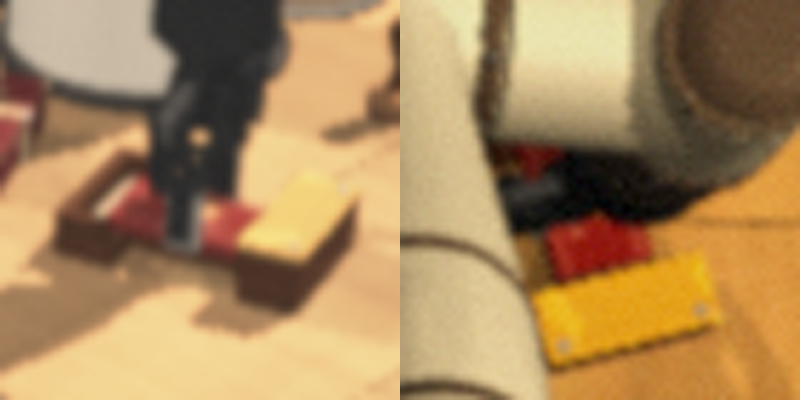

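The bar sits under the lip, with its far end inside the stop at scene crop (125,205). Next I let go and rise.

Emit:
drive_tool:
  plan:
    - [[0.2,0,0,0,0],[-0.3,0,0,0,0],[-1,0,0,0,0],[-1,0,0,0,0],[-1,0,0,0,0],[-1,0,0,0,0],[-1,0,0,10,0],[-1,0,0,20,0],[-1,0,0,40,0],[-1,0,0,40,0],[-1,0,0,40,0],[-1,0,-40,0,0],[-1,0,-40,0,0],[-1,0,-40,0,0],[-1,0,-40,0,0],[-1,0,-40,0,0],[-1,0,-40,0,0],[-1,0,0,0,0],[-1,0,0,0,0]]

```text
clock: 12.1
position: [594.2, -443.9, 160.0]
ee_rot: [-0.141, 0.99, 0.0, -0.0]
contact_force: [0.2, 0.1, -0.0]
gripper_width: 85.2
grasp_force: 0.0
```

Run:
```python
from meas import *
im,d=get_image("scene");t,dt=get_image("top")
c=lambda im,x,y,w,h:cv2.resize(im[y:y+h,x:x+w,::-1],(400,400),interpolation=cv2.INTER_CUBIC)
cv2.imwrite("pics/g6.png",np.hstack([c(im,340,150,70,70),c(t,420,170,70,70)]))
m,ce=comp(t,lambda H,S,V:((H<7)|(H>170))&(S>150)&(V>95),(452,203));show("top",m,23)
m2,c2=comp(im,lambda H,S,V:((H<7)|(H>170))&(S>110)&(V>60),(373,186));P=pts("scene",d,m2)
A=np.c_[P[:,:2]-P[:,:2].mean(0),np.ones(len(P))];print("plane",np.linalg.lstsq(A,P[:,2],rcond=None)[0],len(P))
P=pts("top",dt,m);A=np.c_[P[:,:2]-P[:,:2].mean(0),np.ones(len(P))];print("plane",np.linalg.lstsq(A,P[:,2],rcond=None)[0],len(P))
print(read_state()["contact_force"])
```

```text
top 192 c [ 581.  -201.3] major 94.1 ext [41.  54.5] rect [ 586.7 -201.7] [49.  51.6] 15.5
plane [ 4.44665718e-03 -4.25183748e-02  1.89447794e+01] 195
plane [-0.04650708  0.02800432 22.55664275] 192
[ 0.10145922 -0.15578605  1.0699715 ]
```

View pics/g6.png

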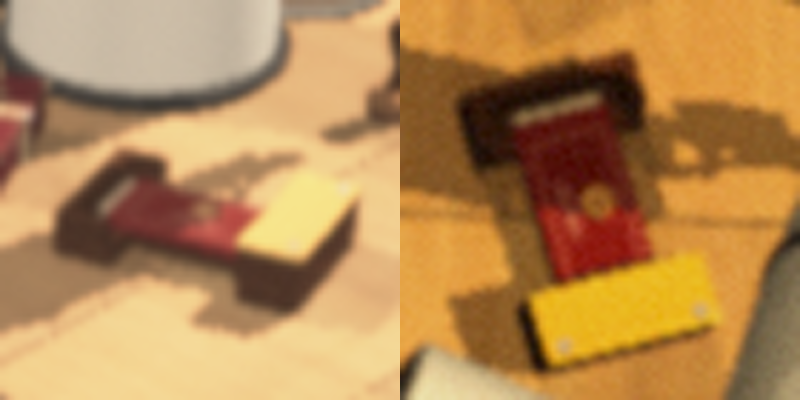

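The bar lies flat with its top at about 23 mm. The pale far end is just behind the stop, at top crop (560,108), the near end is under the lip, and the arm is clear.

```bash
python3 -c "
from bench import *
print(job_done())"
```

```text
the job is handed in; nothing more can be done
None
```

I put the red bar in the walnut tray, face up and flat on the floor, with one end under the brass lip and the other behind the stop. I let go of it and handed the job in at about 12 s; no verdict was shown.

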